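# Seat a meeting camera on its three-point desk dock

### The job

Pick up the meeting camera and settle its three ball feet fully home on the dock: one ball in the round cone seat, one in the groove, the third on the flat brass strip. The seat carriage may be clamped anywhere along the dock, so look or feel for the seats; then press the camera gently down against the stiff contact plunger until all three feet are home, let go, and leave everything else on the desk where it is.

Things in the scene. Friction and masses are not known exactly. Their poses are not given: they have to be found in the camera images.
- camera: Meeting camera, 0.36 to 0.54 kg, upright on the desk. Grey body 34 (own x) by 50 (y) by 50 mm high, 18 to 68 mm above the origin, lens on its +y side. White T-shaped plate below it, 10 to 18 mm up: crossbar 30 (x) by 120 (y) mm centred at x = +25, stem 36 wide back to x = -54. Origin under the grey body, level with the bottoms of the ball feet; z up. Grip the grey body across x.
- camera_top (a point): Blue dot on the centre of the top of the camera's grey body, 68 mm above the camera's origin: the place to press it down.
- foot_cone (a point): Centre of the steel ball foot (14 mm diameter) for the cone seat: under the camera's crossbar on the lens side, at (+25, +45, +7) mm from the camera's origin.
- foot_groove (a point): Centre of the equal ball foot for the groove: other end of the crossbar, at (+25, -45, +7) mm from the camera's origin.
- foot_flat (a point): Centre of the equal ball foot for the flat strip: under the end of the stem, at (-40, 0, +7) mm from the camera's origin.
- dock: Fixed black base, x from -145 to +85, y from -68 to +68, 12 mm high; origin on the desk, z up. The seat carriage on it is clamped with its seat line (through cone and groove, along y) anywhere from x = -24 to +24 mm: NOT measured, look or feel for it; it cannot be pushed along. Camera and dock axes go parallel. Feet home: camera origin 20 mm above the desk, 25 mm behind (-x of) the seat line.
- cone_lane (a point): Point at dock (0, +45, 24.8) mm: level with the top of the aluminium block with the cone seat, which lies on the dock's y = +45 line somewhere within 24 mm of here. Seat: round brass pit 14 mm wide at the top, walls 55 degrees steep. The block is 30 mm wide and reaches 58 mm either side of the seat line; a ball riding on its top stands 4.8 mm above home.
- groove_lane (a point): Point at dock (0, -45, 24.8) mm: level with the top of the like block with the groove, which crosses the dock's y = -45 line somewhere within 24 mm of here. The groove runs along y, 14 mm wide, brass walls 55 degrees steep. The block reaches 58 mm either side of the seat line, 34 mm wide.
- flat_lane (a point): Point at dock (-65, 0, 20) mm, on the top of the flat brass strip, which runs along x, 26 mm wide, from 118 to 22 mm behind (-x of) the seat line.
- plunger_lane (a point): Point at dock (0, 0, 32.8) mm: top height of a stiff copper contact plunger, 12 mm wide, on the seat line between the blocks. It stands 2.8 mm too high and carries the camera's crossbar even with the balls in their seats; it yields to 6 N (press with some 10 to 18 N on top of the grey body) and then stays down.
- lens_cap: Black lens cap, disc 36 mm wide, 12 mm high, on the desk; leave alone. Origin under its centre.
- note_block: Yellow block of notes 50 x 50 x 22 mm; leave alone. Origin under its centre.
- pen_cup: Blue pen cup with pens, 76 mm wide, 145 mm high with pens; leave alone. Origin under its centre.
- mug: White mug, 80 mm wide, 90 mm high; leave alone. Origin under its centre.
- stapler: Red stapler 130 x 34 x 55 mm; leave alone. Origin under its centre.
- plant: Small plant in a white pot, 92 mm wide, 130 mm high; leave alone. Origin under its centre.
Not all that is in view belongs to the job. Leave any orange, pink or purple look-alike of the camera alone.

How it is judged:
By the outcome, as a careful person would: the job done as asked, in the order asked, and still so for the second after the job is handed in, with the robot touching nothing.
It also fails if it takes over 72 s, if anything falls off the work surface, if the arm or the gripper's body presses on something with over 40 N, if the wrist force passes 120 N, or if a joint passes its speed limit or range.

### The arm

A 6-joint arm with a two-finger parallel gripper is mounted at the origin on the work surface. World frame = base frame: x ahead of the robot, y to its left, z up, the work surface at z = 0. Lengths are in m, angles in rad, forces in N, time in s.
With the tool pointing down it reaches from about 0.4 to 0.825 m from the base axis. Payload 7 kg.
Tool frame: the origin (TCP) lies between the finger pads; the fingertips stand 8 mm ahead of it and the grasp point (between the pads) lies 11 mm behind it (arm.finger_overhang is the distance from the TCP to the fingertips, in m); z points along the fingers, y is the line along which they close (so a half turn about z gives the same grasp; the last joint's range is limited). The gripper opens to 88 mm and grips with 3 to 60 N. Pads are 19 mm wide; open, the fingers measure 130 mm over their backs; the gripper's body (78 mm by 193 mm) begins 47 mm behind the grasp point.
Start: joints at [1.52, 0.359, 0.012, 0, -1.224, -0.288], TCP at [0.224, 0.637, 0.235] pointing down, gripper open.
Joint ranges: [-3.07, 3.07], [-1.43, 2.12], [-1.02, 1.25], [-3.03, 1.67], [-3.05, -0], [-3.03, 3.03]. Speed limits (rad/s): [2.39, 2.39, 3.01, 3.14, 3.14, 3.14].

### API

Orientations are given as [roll, pitch, yaw] about the fixed x, y, z axes, in that order (R = Rz(yaw) Ry(pitch) Rx(roll)).
In Python, from station import arm gives the robot as it stands.
- The arm moves only by the tool move_arm, never from a script. Its argument "rows" is text: rows parted by semicolons, each of 7 numbers parted by spaces: the turn, a rotation vector about the tool's x, y, z in degrees, then the shift along the tool's x, y, z in m, then the finger opening in m, from 0 to 0.0876. A call has 1 to 8 rows; each row shifts and turns the commanded pose from where the row before left it, along the tool's axes as they then stand; what a row does not reach is not made up. A row lasts 1/8 s, in which the tool goes at most 62.5 mm and 10.7 degrees, less where a joint would pass 70% of its speed; a pose out of reach is approached as far as the arm can. A call is refused whole if a number of a shift passes 0.0625 or a number of a turn 10.7, either way. A call with a gripper value outside its range is refused whole. The fingers move at their own pace and stop on an object; "squeeze" is the grip in N (left out, the last holds). Time passes only in rows, so rows that do not move let the fingers close. It gives the time, the measured TCP pose, the force, the opening and the grip force at its end, in the units of the state.
- arm.get_state(): the state, without advancing time (a new reading comes with each control period).
- arm.grab_frame(name): name is "side" or "top" or "wrist"; returns (picture, depth): 480x640x3 uint8, blue, green, red; 480x640 float32, m along the optical axis (not along the pixel's ray), 0 where there is no reading.
- arm.camera_model(name): a dict with "mtx" (3x3 intrinsics, pixels), "camera_from_world" (4x4, takes a point from world to camera coordinates); the wrist camera has in their place "mount" (4x4, takes a point from camera to tool coordinates, whose origin is the TCP and whose axes are the flange's). Camera axes: x right, y down, z forward; pixel columns grow to the right and rows downward; lengths in m; the calibration is good to about 2 mm. The wrist camera is an equidistant fisheye: a pixel r from the principal point sees the ray r / f radians off the axis. A picture is of the moment at which its call begins: read the wrist's pose just before it. camera_model takes no time and is no camera call.
- arm.job_done(): hands the job in; it is judged then, once.
The state is a dict: "t": time; "q": joint angles; "qd": joint speeds; "joint_efforts": joint torques, N m; "eef_pos": TCP position; "ee_rot": TCP orientation; "force": force on the tool from outside, world axes, zero at the start; "moment": the same for the moment, N m; "width": finger opening in m; "gripper_force": force on a finger pad.
Only numpy, scipy, OpenCV 4.12 (cv2) and the standard library are available. Lean on these libraries where they do the work, as an engineer would, in place of code of your own. Each camera call takes 0.05 s, during which the arm holds its last target. There are 200 camera calls.

## Working session

There is one attempt and no reset: what is moved stays moved. The work goes in short steps, Python scripts to look and compute and a tool call to move; the robot and the scene stay as the last step left them, time stands still between calls to the robot, and variables do not carry over. Pictures are saved under pics/ and viewed, at most 10 in all, crops included, and the job is handed in when it is done.

Besides the shell and the picture viewer there is one more tool, called after ">>>" as name(argument=value, ...), one argument or row to a line, values as JSON. move_arm: Moves the arm, as the interface text tells. Its arguments: {"type":"object","properties":{"rows":{"type":"string"},"squeeze":{"type":"number"}},"required":["rows"]}

```bash
ls; mkdir -p pics
cat > h.py <<'E'
import numpy as np, cv2
from station import arm
from scipy.spatial.transform import Rotation as R
def cloud(name):
    s=arm.get_state(); im,d=arm.grab_frame(name); m=arm.camera_model(name); K=np.array(m["mtx"])
    v,u=np.mgrid[:480,:640]; x=(u-K[0,2])/K[0,0]; y=(v-K[1,2])/K[1,1]
    if name=="wrist":
        r=np.hypot(x,y)+1e-9; t=np.tan(r)/r
        P=np.stack([x*t*d,y*t*d,d],-1); T=np.array(m["mount"]); W=np.eye(4)
        W[:3,:3]=R.from_euler('xyz',s["ee_rot"]).as_matrix(); W[:3,3]=s["eef_pos"]; T=W@T
    else:
        P=np.stack([x*d,y*d,d],-1); T=np.linalg.inv(np.array(m["camera_from_world"]))
    P=P@T[:3,:3].T+T[:3,3]; P[d==0]=np.nan
    return im,P,T,K
E
python3 - <<'E'
from h import *
print(arm.get_state())
for n in("top","side"):
    im,P,T,K=cloud(n); cv2.imwrite(f"pics/{n}0.png",im); np.savez(f"{n}0.npz",im=im,P=P,T=T,K=K); print(n,T.round(3),K)
E
```

```text
pics
{'t': 0.0, 'q': array([ 1.52009531e+00,  3.59415606e-01,  1.10392193e-02, -3.17583028e-04,
       -1.22411761e+00, -2.88109186e-01]), 'qd': array([ 1.49862911e-04, -2.06007181e-04,  1.30304193e-03,  7.61249864e-04,
        1.56923423e-03, -2.34980112e-05]), 'joint_efforts': array([-1.14636114e-03, -5.82713807e+01,  2.93058622e+01,  6.99699238e+00,
        6.87793960e-03, -1.59854899e-04]), 'eef_pos': array([0.22421748, 0.63615512, 0.23360144]), 'ee_rot': array([ 3.13988012e+00, -1.96179631e-04, -3.38918199e-01]), 'force': array([ 0.1891294 , -1.16564298, -0.26290688]), 'moment': array([-0.01448477,  0.06976784,  0.00011863]), 'gripper_force': 0.0, 'width': 0.08735326453221091}
top [[ 0.023 -0.973  0.23   0.089]
 [-1.    -0.023  0.004  0.003]
 [ 0.002 -0.23  -0.973  1.527]
 [ 0.     0.     0.     1.   ]] [[592.27207205   0.         313.00245049]
 [  0.         592.27207205 245.04130243]
 [  0.           0.           1.        ]]
side [[ 0.822 -0.357  0.443 -0.125]
 [-0.569 -0.509  0.646 -0.827]
 [-0.005 -0.783 -0.622  0.857]
 [ 0.     0.     0.     1.   ]] [[488.10957106   0.         331.92614248]
 [  0.         488.10957106 257.32900629]
 [  0.           0.           1.        ]]
```

View pics/top0.png

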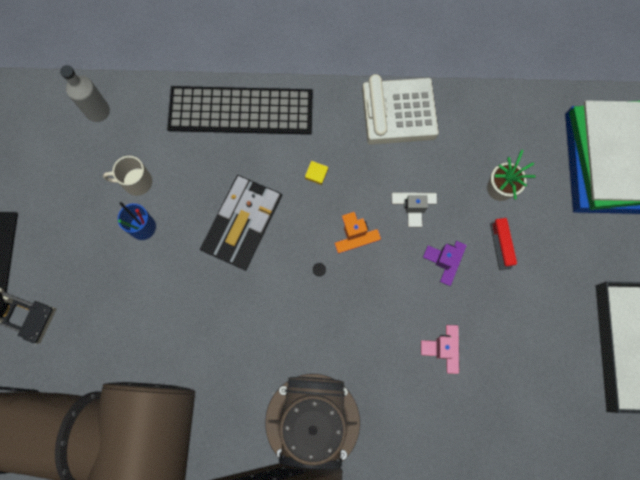

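View pics/side0.png

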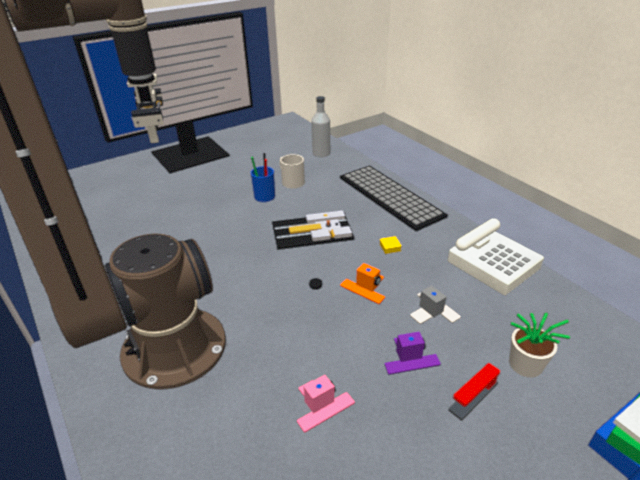

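The candidates are grey and white (416,203), orange (356,230), purple (447,258) and pink (446,348). Only the one at (416,203) has a grey body on a white T plate, so it is the camera. The dock is at (240,222). I'll confirm both in one enlarged crop and measure them.

Run:
```python
from h import *
z=np.load("top0.npz"); im,P,T,K=[z[k] for k in("im","P","T","K")]
a=cv2.resize(im[165:280,195:290],None,fx=5,fy=5,interpolation=cv2.INTER_CUBIC); b=cv2.resize(im[180:238,385:445],None,fx=5,fy=5,interpolation=cv2.INTER_CUBIC)
c=np.zeros((575,780,3),np.uint8); c[:,:475]=a; c[:290,478:778]=b; cv2.imwrite("pics/crop.png",c)
def ray(u,v,zp):
    d=T[:3,:3]@np.array([(u-K[0,2])/K[0,0],(v-K[1,2])/K[1,1],1]); return T[:3,3]+d*(zp-T[2,3])/d[2]
hsv=cv2.cvtColor(im,cv2.COLOR_BGR2HSV)
def box(m,u0,u1,v0,v1,zp,name):
    k=np.zeros_like(m); k[v0:v1,u0:u1]=m[v0:v1,u0:u1]
    v,u=np.nonzero(k); 
    Q=np.array([ray(x,y,zp)[:2] for x,y in zip(u,v)],np.float32)*1000
    r=cv2.minAreaRect(Q); print(name,len(u),r,cv2.boxPoints(r).round(1).tolist(), Q.mean(0))
box((hsv[...,2]>165).astype(np.uint8),385,445,180,238,.018,"plate")
box(((hsv[...,1]>120)&(hsv[...,0]>100)&(hsv[...,0]<130)).astype(np.uint8),405,430,190,215,.068,"dot")
sub=P[170:275,195:290].reshape(-1,3); 
box((hsv[...,2]<50).astype(np.uint8),195,290,170,275,.012,"dock")
print(np.nanmedian(P[300:330,350:400,2]), P[203,417],P[226,240])
g=(P[...,2]>.05); box(g.astype(np.uint8),400,435,190,215,.068,"body")
```

```text
plate 496 ((549.0496826171875, -258.3624267578125), (91.37361145019531, 118.25630187988281), 1.34174644947052) [[502.0, -200.3000030517578], [504.79998779296875, -318.5], [596.0999755859375, -316.3999938964844], [593.2999877929688, -198.1999969482422]] [ 560.57166 -256.83014]
dot 10 ((556.535400390625, -257.78509521484375), (5.3911333084106445, 7.845977306365967), 1.3407714366912842) [[553.7000122070312, -253.89999389648438], [553.9000244140625, -261.79998779296875], [559.2999877929688, -261.6000061035156], [559.0999755859375, -253.8000030517578]] [ 557.0731  -257.73846]
dock 1230 ((506.8069152832031, 200.96957397460938), (130.34384155273438, 224.12840270996094), 67.162841796875) [[378.20001220703125, 184.39999389648438], [584.7999877929688, 97.4000015258789], [635.4000244140625, 217.5], [428.79998779296875, 304.5]] [458.19827 219.55145]
-0.001740134822306394 [ 0.55150443 -0.25656621  0.06676296] [0.49286871 0.20282839 0.01697791]
body 309 ((553.8219604492188, -254.7528533935547), (37.70744323730469, 58.75724411010742), 1.3392837047576904) [[534.2999877929688, -225.8000030517578], [535.7000122070312, -284.6000061035156], [573.4000244140625, -283.70001220703125], [572.0, -224.89999389648438]] [ 553.3025  -255.68408]
```

View pics/crop.png

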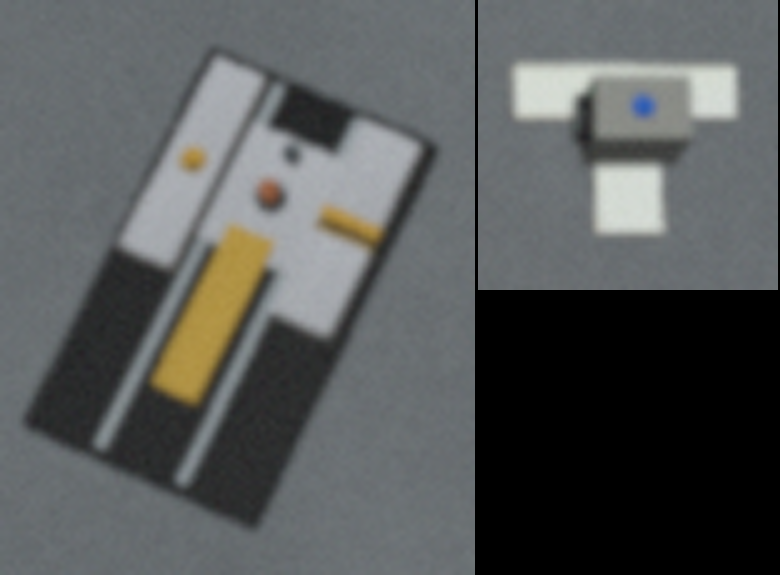

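The crop confirms it: grey body with a blue dot at top-view (417,201) on a white T plate, lens to the left. On the dock, the cone is near (233.6,196.6), the groove near (265,210) and the plunger near (249,204). Next I'll take a wrist look at the dock on the way to the camera.

```bash
cat >> h.py <<'E'
def plan(pos,yaw):
    "offset in current tool axes (mm) and turn (deg about tool axes)"
    s=arm.get_state(); A=R.from_euler('xyz',s["ee_rot"]); B=R.from_euler('xyz',[np.pi,0,np.radians(yaw)])
    d=(np.array(pos)-s["eef_pos"])*1000
    print("t",round(s["t"],2),"world d",d.round(1),"tool d",A.inv().apply(d).round(1),"tool turn",(A.inv()*B).as_rotvec(degrees=True).round(2), "F",s["force"].round(1))
E
python3 - <<'E'
from h import *
z=np.load("top0.npz"); T,K=z["T"],z["K"]
def ray(u,v,zp):
    d=T[:3,:3]@np.array([(u-K[0,2])/K[0,0],(v-K[1,2])/K[1,1],1]); return T[:3,3]+d*(zp-T[2,3])/d[2]
for n,u,v,zz in(("cone",193,158,.0248),("groove",350,225,.0248),("plunger",269,193,.0328)): print(n,ray(195+u/5,165+v/5,zz).round(4))
m=arm.camera_model("wrist"); print(np.array(m["mount"]).round(3),m["mtx"])
plan([.45,.22,.26],-112.8)
E
```

```text
cone [0.5712 0.2229 0.0248]
groove [0.5361 0.138  0.0248]
plunger [0.5502 0.1807 0.0328]
[[-0.    -0.968 -0.25   0.066]
 [ 1.    -0.     0.001 -0.001]
 [-0.001 -0.25   0.968 -0.15 ]
 [ 0.     0.     0.     1.   ]] [[371.64829954   0.         326.0896942 ]
 [  0.         371.64829954 235.71859206]
 [  0.           0.           1.        ]]
t 0.1 world d [ 225.8 -416.2   26.3] tool d [351.3 317.5 -25.8] tool turn [ 6.000e-02 -8.000e-02  9.338e+01] F [ 0.6 -0.3 -0.3]
```

>>> move_arm(
  rows="0 0 0 0.046 0.039 0 0.087;0 0 0 0.046 0.039 0 0.087;0 0 0 0.046 0.039 0 0.087;0 0 0 0.046 0.039 0 0.087;0 0 0 0.046 0.039 0 0.087;0 0 0 0.046 0.039 0 0.087;0 0 0 0.046 0.039 0 0.087;0 0 0 0.046 0.039 0 0.087",
)

```text
t: 1.1
eef_pos: [0.4682, 0.2182, 0.2346]
ee_rot: [-3.141, 0.0, -0.338]
force: [1.2, 0.5, -0.6]
width: 0.0873
gripper_force: 0.0
```

>>> move_arm(
  rows="0 0 0 0 0 0 0.087;0 0 0 0 0 0 0.087",
)

```text
t: 1.35
eef_pos: [0.4677, 0.2197, 0.2343]
ee_rot: [3.141, 0.0, -0.34]
force: [0.2, -0.1, -0.6]
width: 0.0872
gripper_force: 0.0
```

Run:
```python
from h import *
im,P,T,K=cloud("wrist"); np.savez("w0.npz",im=im,P=P,T=T,K=K); cv2.imwrite("pics/w0.png",im)
plan([.557,-.258,.2],-88.7)
```

```text
t 1.4 world d [  89.5 -478.4  -34.4] tool d [243.4 421.4  34.4] tool turn [1.000e-02 1.000e-02 6.929e+01] F [-0.2  0.8  0.1]
```

View pics/w0.png

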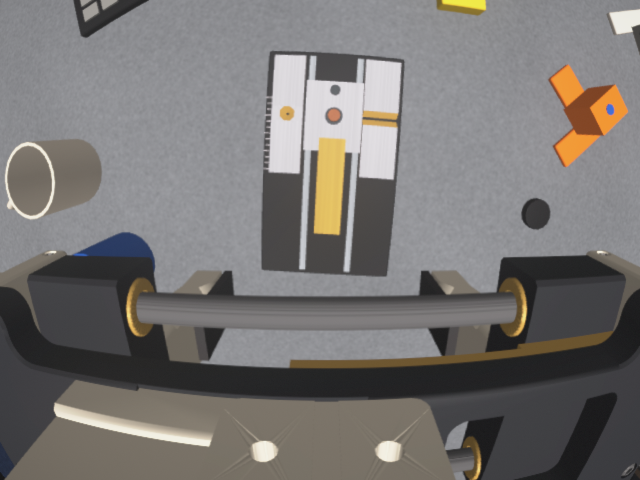

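The wrist view shows the dock upright in the frame: cone pit at (287,113), groove at (381,119), plunger at (334,115), strip from (332,138) to (327,234). I'll measure these and the seat line now.

```bash
cat >> h.py <<'E'
def wray(T,K,u,v,zp):
    x=(u-K[0,2])/K[0,0]; y=(v-K[1,2])/K[1,1]; r=np.hypot(x,y)+1e-12
    d=T[:3,:3]@np.array([np.sin(r)*x/r,np.sin(r)*y/r,np.cos(r)]); return T[:3,3]+d*(zp-T[2,3])/d[2]
E
python3 - <<'E'
from h import *
z=np.load("w0.npz"); im,P,T,K=[z[k] for k in("im","P","T","K")]
hsv=cv2.cvtColor(im,cv2.COLOR_BGR2HSV); H,S,V=[hsv[...,i].astype(int) for i in range(3)]
brass=(H>12)&(H<32)&(S>90)&(V>60)
def pts(m,u0,u1,v0,v1,zp):
    k=np.zeros_like(m); k[v0:v1,u0:u1]=m[v0:v1,u0:u1]; v,u=np.nonzero(k)
    return np.array([wray(T,K,a,b,zp)[:2] for a,b in zip(u,v)],np.float32)*1000,(u.mean(),v.mean())
out={}
for n,b,zp in(("cone",(272,302,100,128),.0248),("groove",(360,404,105,132),.0248),("strip",(310,350,130,240),.020)):
    Q,c=pts(brass,*b,zp); r=cv2.minAreaRect(Q); print(n,len(Q),c,Q.mean(0).round(1),r); out[n]=Q.mean(0)
red=((H<12)|(H>170))&(S>80); Q,c=pts(red,322,346,104,126,.0328); print("plunger",len(Q),c,Q.mean(0).round(1))
# dock outline
dark=(V<70); Q,c=pts(dark,255,410,45,280,.012); r=cv2.minAreaRect(Q); print("dock",r,cv2.boxPoints(r).round(1).tolist())
C=[wray(T,K,*p,.012)[:2]*1000 for p in((271,52),(404,60),(387,276),(262,270))]; print(np.round(C,1))
print("depths", P[113,300,2],P[170,330,2],P[250,280,2],P[200,230,2])
E
```

```text
cone 156 (np.float64(286.4294871794872), np.float64(112.61538461538461)) [570.2 224. ] ((570.2577514648438, 223.92654418945312), (12.531279563903809, 12.801916122436523), 70.27678680419922)
groove 405 (np.float64(379.58765432098767), np.float64(118.4074074074074)) [535.4 141.6] ((535.242919921875, 141.33447265625), (34.356117248535156, 13.315332412719727), 67.60364532470703)
strip 2615 (np.float64(329.10516252390056), np.float64(186.20497131931165)) [487.9 209.7] ((487.3338317871094, 210.04867553710938), (27.33201026916504, 96.4207992553711), 67.40619659423828)
plunger 123 (np.float64(333.5365853658537), np.float64(114.6260162601626)) [552.4 182.7]
dock ((508.6717529296875, 195.29324340820312), (249.7230224609375, 0.0), -173.5985870361328) [[632.7999877929688, 209.1999969482422], [632.7999877929688, 209.1999969482422], [384.6000061035156, 181.39999389648438], [384.6000061035156, 181.39999389648438]]
[[636.5 218.6]
 [585.3  95.4]
 [375.4 183. ]
 [426.8 307.6]]
depths 0.02429293342791916 0.020145227593960313 0.013226713972830928 0.0012507211296695075
```

>>> move_arm(
  rows="0 0 0 0.028 0.0455 0.004 0.087;0 0 0 0.028 0.0455 0.004 0.087;0 0 0 0.028 0.0455 0.004 0.087;0 0 0 0.028 0.0455 0.004 0.087;0 0 0 0.028 0.0455 0.004 0.087;0 0 0 0.028 0.0455 0.004 0.087;0 0 0 0.028 0.0455 0.004 0.087;0 0 0 0.028 0.0455 0.004 0.087",
)

```text
t: 2.4
eef_pos: [0.559, -0.1977, 0.2024]
ee_rot: [-3.141, -0.0, -0.336]
force: [0.7, 1.3, -0.6]
width: 0.0868
gripper_force: 0.0
```

>>> move_arm(
  rows="0 0 10 0 0 0 0.087;0 0 10 0 0 0 0.087;0 0 10 0 0 0 0.087;0 0 10 0 0 0 0.087;0 0 10 0 0 0 0.087;0 0 10 0 0 0 0.087;0 0 9.3 0 0 0 0.087;0 0 0 0 0 0 0.087",
)

```text
t: 3.4
eef_pos: [0.5586, -0.1962, 0.2024]
ee_rot: [3.141, 0.0, -1.545]
force: [0.5, 0.8, -0.5]
width: 0.0872
gripper_force: 0.0
```

Run:
```python
from h import *
arm.grab_frame("wrist") # settle
im,P,T,K=cloud("wrist"); np.savez("w1.npz",im=im,P=P,T=T,K=K); cv2.imwrite("pics/w1.png",im)
hsv=cv2.cvtColor(im,cv2.COLOR_BGR2HSV); H,S,V=[hsv[...,i].astype(int) for i in range(3)]
m=((H>100)&(H<130)&(S>120)&(V>80)).astype(np.uint8); n,l,st,c=cv2.connectedComponentsWithStats(m)
for i in range(1,n):
    if st[i,4]>20: print(st[i],c[i],wray(T,K,*c[i],.068).round(4))
plan([.557,-.258,.1],-88.7)
```

```text
[499  63  13  14 144] [505.01388889  69.22916667] [ 0.4155 -0.334   0.068 ]
[324 141  15  14 159] [331.01257862 147.77358491] [ 0.5561 -0.2584  0.068 ]
[402 332  11  10  90] [407.08888889 336.41111111] [ 0.4834 -0.099   0.068 ]
t 3.5 world d [  -1.4  -61.3 -102.5] tool d [ 61.2   3.1 102.5] tool turn [0.01 0.   0.29] F [ 0.4  0.2 -0.2]
```

View pics/w1.png

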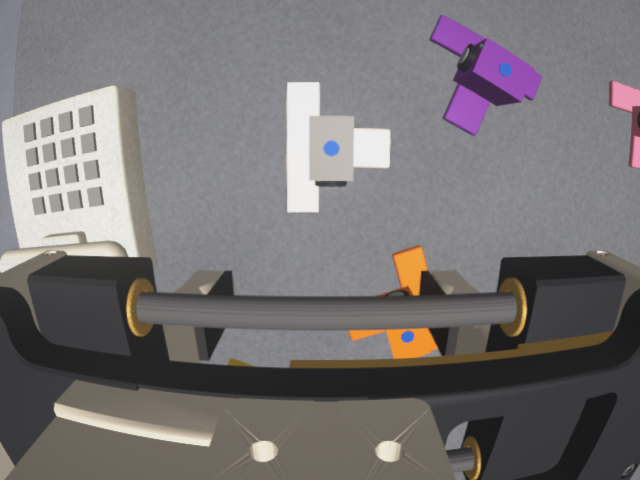

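Grey body with its dot at (331,148), white T plate, lens facing down in the image, axes aligned with the tool. Going in to grasp.

>>> move_arm(
  rows="0 0 0.2 0.031 0.002 0 0.087;0 0 0 0.0306 0.002 0 0.087;0 0 0 0 0 0.04 0.087;0 0 0 0 0 0.04 0.087;0 0 0 0 0 0.04 0.087;0 0 0 0 0 0.03 0.087;0 0 0 0 0 0.0165 0.087;0 0 0 0 0 0 0.087",
)

```text
t: 4.5
eef_pos: [0.5549, -0.2591, 0.0352]
ee_rot: [3.14, 0.0, -1.55]
force: [0.3, 0.9, 0.2]
width: 0.0871
gripper_force: 0.0
```

>>> move_arm(
  rows="0 0 0 0 0 0 0.06;0 0 0 0 0 0 0.045;0 0 0 0 0 0 0.03;0 0 0 0 0 0 0.02;0 0 0 0 0 0 0.02;0 0 0 0 0 0 0.02;0 0 0 0 0 0 0.02;0 0 0 0 0 0 0.02",
  squeeze=25,
)

```text
t: 5.5
eef_pos: [0.5555, -0.2595, 0.0361]
ee_rot: [-3.141, -0.0, -1.552]
force: [1.0, -0.6, 1.4]
width: 0.0337
gripper_force: 25.0
```

>>> move_arm(
  rows="0 0 0 0 0 -0.01 0.02;0 0 0 0 0 -0.025 0.02;0 0 0 0 0 -0.03 0.02;0 0 0 0 0 -0.03 0.02;0 0 0 0 0 -0.02 0.02;0 0 0 0 0 0 0.02",
)

```text
t: 6.25
eef_pos: [0.5559, -0.2595, 0.1527]
ee_rot: [-3.139, -0.0, -1.552]
force: [-0.8, 1.0, -3.9]
width: 0.034
gripper_force: 25.0
```

>>> move_arm(
  rows="0 0 0 -0.03 0.001 0 0.02;0 0 0 -0.06 0.003 0 0.02;0 0 0 -0.062 0.003 0 0.02;0 0 0 -0.062 0.003 0 0.02;0 0 0 -0.062 0.003 0 0.02;0 0 0 -0.062 0.003 0 0.02;0 0 0 -0.06 0.002 0 0.02;0 0 0 -0.03 0 0 0.02",
)

```text
t: 7.25
eef_pos: [0.5279, 0.1707, 0.1498]
ee_rot: [3.14, -0.001, -1.55]
force: [0.4, 0.0, -4.8]
width: 0.0337
gripper_force: 25.0
```

>>> move_arm(
  rows="0 0 6 -0.023 0 0 0.02;0 0 8 0 0 0 0.02;0 0 7 0 0 0 0.02;0 0 2.7 0 0 0 0.02;0 0 0 0 0 0 0.02;0 0 0 0 0 0 0.02",
)

```text
t: 8.0
eef_pos: [0.5283, 0.1909, 0.1504]
ee_rot: [3.141, -0.001, -1.965]
force: [-0.3, -0.9, -2.7]
width: 0.0341
gripper_force: 25.0
```

Run:
```python
from h import *
im,P,T,K=cloud("wrist"); cv2.imwrite("pics/w2.png",im); np.savez("w2.npz",im=im,P=P,T=T,K=K)
plan([.5291,.1913,.075],-112.6)
```

```text
t 8.05 world d [  0.6   0.3 -75.6] tool d [-0.6 -0.5 75.6] tool turn [ 0.03 -0.04  0.03] F [ 0.2  0.2 -3. ]
```

View pics/w2.png

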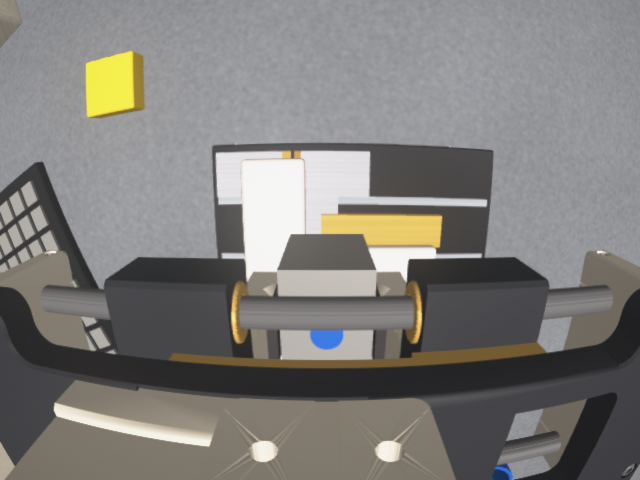

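The view shows the crossbar end at columns 242–306 (row 165) above the block, with the groove mouth at (291,154). I'll check their offset in this same view.

Run:
```python
from h import *
z=np.load("w2.npz"); im,P,T,K=[z[k] for k in("im","P","T","K")]
hsv=cv2.cvtColor(im,cv2.COLOR_BGR2HSV); H,S,V=[hsv[...,i].astype(int) for i in range(3)]
s=arm.get_state(); zo=s["eef_pos"][2]-.036
ex=np.array([np.cos(np.radians(-22.6)),np.sin(np.radians(-22.6))]); ey=np.array([-ex[1],ex[0]])
b=(H>12)&(H<32)&(S>90); v,u=np.nonzero(b[150:158,270:310]); u=u+270; v=v+150
g=np.array([wray(T,K,a,c,.0248)[:2] for a,c in zip(u,v)])*1000; print("groove px",u.min(),u.max(),"x",(g@ex).mean(), (g@ex).min(),(g@ex).max())
for r in(180,200,220):
    w=np.nonzero(np.diff((V[r,225:320]>235).astype(int)))[0]+225; print(r,w, V[r,236:248].tolist(), V[r,300:312].tolist())
for r in(180,220):
    for c in(242.5,305.5):
        p=wray(T,K,c,r,zo+.018)[:2]*1000; print(r,c,"x",p@ex,"y",p@ey)
p=wray(T,K,274,159,zo+.018)[:2]*1000; print("bar end y",p@ey)
print("seat x by first look",np.array([552.6,182.7])@ex,"y",np.array([552.6,182.7])@ey,"tcp",s["eef_pos"][:2]*1000@ex,s["eef_pos"][:2]*1000@ey, P[200,274])
```

```text
groove px 282 299 x 440.2395743999263 433.7509447459191 446.42552901574294
180 [241 303] [233, 233, 233, 232, 231, 233, 239, 243, 245, 246, 246, 246] [246, 245, 244, 240, 213, 213, 227, 233, 233, 233, 233, 233]
200 [242 303] [221, 221, 221, 221, 221, 220, 232, 240, 244, 246, 246, 246] [246, 245, 244, 241, 218, 203, 224, 230, 231, 231, 231, 231]
220 [243 303] [89, 90, 91, 90, 90, 99, 157, 228, 240, 245, 246, 246] [246, 245, 244, 241, 226, 196, 222, 228, 229, 229, 229, 228]
180 242.5 x 452.34468915120476 y 329.610929910902
180 305.5 x 423.2040112980852 y 330.0072696919127
220 242.5 x 453.1332873313681 y 348.460929393554
220 305.5 x 423.3849227177206 y 348.57018028864735
bar end y 320.26564529487473
seat x by first look 439.95521052668715 y 381.0321019683492 tcp 414.48537562122124 379.3912006040964 [0.5344608  0.14480221 0.13289198]
```

>>> move_arm(
  rows="0 0 0 -0.0006 -0.0012 0.02 0.02;0 0 0 0 0 0.025 0.02;0 0 0 0 0 0.02 0.02;0 0 0 0 0 0.015 0.02;0 0 0 0 0 0.004 0.02;0 0 0 0 0 0.003 0.02;0 0 0 0 0 0 0.02",
)

```text
t: 8.93
eef_pos: [0.5304, 0.1915, 0.0645]
ee_rot: [-3.141, 0.001, -1.965]
force: [-0.5, -0.7, -5.1]
width: 0.034
gripper_force: 25.0
```

>>> move_arm(
  rows="0 0 0 0 0 0.001 0.02;0 0 0 0 0 0.001 0.02;0 0 0 0 0 0.001 0.02;0 0 0 0 0 0 0.02",
)

```text
t: 9.43
eef_pos: [0.53, 0.1913, 0.061]
ee_rot: [3.142, -0.0, -1.965]
force: [0.7, -0.1, -4.1]
width: 0.0338
gripper_force: 25.0
```

>>> move_arm(
  rows="0 0 0 0 0 0.0005 0.02;0 0 0 0 0 0.0005 0.02;0 0 0 0 0 0.0005 0.02;0 0 0 0 0 0 0.02",
)

```text
t: 9.93
eef_pos: [0.5301, 0.1912, 0.0595]
ee_rot: [3.142, -0.0, -1.965]
force: [-0.3, -0.8, -3.4]
width: 0.0339
gripper_force: 25.0
```

>>> move_arm(
  rows="0 0 0 0 0 0.0005 0.02;0 0 0 0 0 0.0005 0.02;0 0 0 0 0 0 0.02",
)

```text
t: 10.3
eef_pos: [0.5302, 0.1913, 0.0589]
ee_rot: [-3.141, 0.0, -1.965]
force: [-2.1, 0.0, 1.3]
width: 0.0339
gripper_force: 25.0
```

>>> move_arm(
  rows="0 0 0 0 0.0005 0.0003 0.02;0 0 0 0 0 0.0004 0.02;0 0 0 0 0 0.0003 0.02;0 0 0 0 0 0 0.02;0 0 0 0 0 0 0.02",
)

```text
t: 10.92
eef_pos: [0.53, 0.1915, 0.0577]
ee_rot: [-3.141, 0.0, -1.965]
force: [2.0, -3.3, 2.1]
width: 0.0336
gripper_force: 25.0
```

>>> move_arm(
  rows="0 0 0 0.0004 -0.0004 0.0003 0.02;0 0 0 0 0 0.0004 0.02;0 0 0 0 0 0.0004 0.02;0 0 0 0 0 0 0.02;0 0 0 0 0 0 0.02",
)

```text
t: 11.55
eef_pos: [0.53, 0.1913, 0.0566]
ee_rot: [-3.141, 0.001, -1.965]
force: [1.3, 1.2, 2.6]
width: 0.0339
gripper_force: 25.0
```

Nearly home with low side forces. I'll let go, rise, close the fingers, and press on the blue dot.

>>> move_arm(
  rows="0 0 0 0 0 0 0.045;0 0 0 0 0 0 0.06;0 0 0 0 0 0 0.08;0 0 0 0 0 -0.01 0.08;0 0 0 0 0 -0.03 0.08;0 0 0 0 0 -0.03 0.04;0 0 0 0 0 0 0.0;0 0 0 0 0 0 0.0",
  squeeze=10,
)

```text
t: 12.55
eef_pos: [0.5296, 0.1908, 0.1267]
ee_rot: [3.142, 0.0, -1.966]
force: [-0.2, -0.2, 0.9]
width: 0.0557
gripper_force: 0.0
```

>>> move_arm(
  rows="0 0 0 0 0 0 0;0 0 0 0 0 0 0;0 0 0 0 0 0 0;0 0 0 0 0 0 0",
)

```text
t: 13.05
eef_pos: [0.5298, 0.1909, 0.1262]
ee_rot: [3.141, -0.0, -1.965]
force: [-0.1, 0.8, -0.2]
width: 0.0152
gripper_force: 0.0
```

Run:
```python
from h import *
s=arm.get_state(); print(s["force"],s["width"],s["eef_pos"])
im,P,T,K=cloud("top"); cv2.imwrite("pics/t3.png",im)
for n in ("wrist",):
    im,P,T,K=cloud(n); np.savez("w3.npz",im=im,P=P,T=T,K=K); cv2.imwrite("pics/w3.png",im)
    hsv=cv2.cvtColor(im,cv2.COLOR_BGR2HSV); H,S,V=[hsv[...,i].astype(int) for i in range(3)]
    m=((H>100)&(H<130)&(S>120)&(V>80)).astype(np.uint8); k,l,st,c=cv2.connectedComponentsWithStats(m)
    for i in range(1,k):
        if st[i,4]>20: print(n,st[i],wray(T,K,*c[i],.089).round(4))
plan([.5295,.1923,.1],-112.6)
```

```text
[-0.14606429  0.7715384  -0.17069152] 0.015213084173772254 [0.52978214 0.19087368 0.12624691]
wrist [317 261  21  21 339] [0.5294 0.1924 0.089 ]
wrist [471 422  25  25 356] [0.4742 0.3602 0.089 ]
wrist [487 464  29  16 329] [0.4655 0.4212 0.089 ]
t 13.15 world d [ -0.3   1.4 -26.4] tool d [-1.2  0.8 26.4] tool turn [ 0.   -0.01 -0.01] F [-0.1 -0.1  0.1]
```

View pics/w3.png

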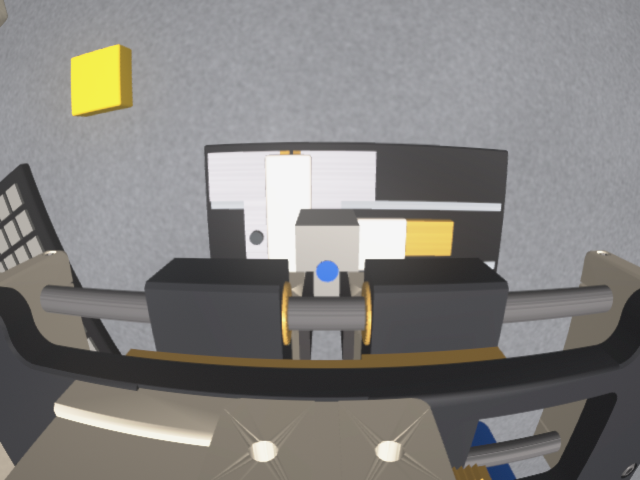

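The camera stands in its lanes with the dot at (327,271), which is (0.5294, 0.1924), within 0.1 mm of the computed home. Now pressing.

>>> move_arm(
  rows="0 0 0 -0.0012 0.0005 0.008 0;0 0 0 0 0 0.008 0;0 0 0 0 0 0.005 0;0 0 0 0 0 0 0;0 0 0 0 0 0.002 0;0 0 0 0 0 0.002 0;0 0 0 0 0 0.001 0;0 0 0 0 0 0 0",
)

```text
t: 14.15
eef_pos: [0.5298, 0.1923, 0.1005]
ee_rot: [-3.142, 0.0, -1.965]
force: [-0.9, 0.3, 0.7]
width: 0.0005
gripper_force: 0.0
```

>>> move_arm(
  rows="0 0 0 0 0 0.001 0;0 0 0 0 0 0.001 0;0 0 0 0 0 0 0",
)

```text
t: 14.52
eef_pos: [0.5298, 0.1922, 0.0984]
ee_rot: [3.142, -0.0, -1.965]
force: [0.6, 0.4, 0.2]
width: 0.0
gripper_force: 0.0
```

>>> move_arm(
  rows="0 0 0 0 0 0.0005 0;0 0 0 0 0 0.0005 0;0 0 0 0 0 0.0005 0;0 0 0 0 0 0 0",
)

```text
t: 15.02
eef_pos: [0.5298, 0.1922, 0.0969]
ee_rot: [3.142, -0.0, -1.965]
force: [-0.2, -0.4, 0.6]
width: 0.0008
gripper_force: 0.0
```

>>> move_arm(
  rows="0 0 0 0 0 0.0005 0;0 0 0 0 0 0.0005 0;0 0 0 0 0 0 0",
)

```text
t: 15.4
eef_pos: [0.5299, 0.1923, 0.0964]
ee_rot: [-3.141, 0.0, -1.965]
force: [-1.1, -0.9, 6.1]
width: 0.0004
gripper_force: 2.4
```

>>> move_arm(
  rows="0 0 0 0 0 0.0004 0;0 0 0 0 0 0.0003 0;0 0 0 0 0 0 0;0 0 0 0 0 0 0",
)

```text
t: 15.9
eef_pos: [0.53, 0.1923, 0.0963]
ee_rot: [-3.141, 0.0, -1.965]
force: [-3.7, -1.1, 9.8]
width: 0.0007
gripper_force: 5.0
```

>>> move_arm(
  rows="0 0 0 0 0 0.0004 0;0 0 0 0 0 0.0003 0;0 0 0 0 0 0.0002 0;0 0 0 0 0 0 0;0 0 0 0 0 0 0",
)

```text
t: 16.52
eef_pos: [0.5301, 0.1923, 0.0962]
ee_rot: [-3.141, 0.001, -1.965]
force: [-5.8, -1.4, 16.6]
width: 0.0006
gripper_force: 8.3
```

>>> move_arm(
  rows="0 0 0 0 0 -0.001 0;0 0 0 0 0 -0.004 0;0 0 0 0 0 -0.02 0;0 0 0 0 0 -0.04 0;0 0 0 0 0 -0.04 0;0 0 0 0.0 0 -0.03 0;0 0 0 0 0 0 0;0 0 0 0 0 0 0",
)

```text
t: 17.52
eef_pos: [0.5294, 0.1921, 0.2287]
ee_rot: [3.141, -0.0, -1.966]
force: [0.4, 0.6, -1.2]
width: 0.0005
gripper_force: 0.0
```

>>> move_arm(
  rows="0 0 0 -0.04 0 0 0;0 0 0 -0.04 0 0 0;0 0 0 -0.02 0 0 0;0 0 0 0 0 0 0;0 0 0 0 0 0 0",
)

```text
t: 18.15
eef_pos: [0.5677, 0.2838, 0.2286]
ee_rot: [3.141, -0.001, -1.966]
force: [0.4, 0.2, 0.0]
width: 0.0002
gripper_force: 0.0
```

Run:
```python
from h import *
im,P,T,K=cloud("wrist"); cv2.imwrite("pics/w4.png",im)
ex=np.array([np.cos(np.radians(-22.6)),np.sin(np.radians(-22.6))]); ey=np.array([-ex[1],ex[0]])
D=P[...,:2]*1000-np.array([529.5,192.3]); X=D@ex; Y=D@ey; Z=P[...,2]*1000
def h(n,x0,x1,y0,y1,lo,hi):
    m=(X>x0)&(X<x1)&(Y>y0)&(Y<y1)&(Z>lo)&(Z<hi); print(n,m.sum(),np.median(Z[m]).round(2) if m.any() else None)
h("body top",-12,12,-18,18,75,100)
h("bar +y",18,35,35,55,28,60); h("bar -y",18,35,-55,-35,28,60); h("bar mid",20,35,-20,20,28,60); h("stem",-50,-25,-12,12,28,60)
h("block cone",45,75,37,53,15,28.5); h("block groove",45,75,-53,-37,15,28.5); h("strip",-85,-60,-8,8,12,26)
h("desk",-60,60,-140,-90,-10,10)
hsv=cv2.cvtColor(im,cv2.COLOR_BGR2HSV); H,S,V=[hsv[...,i].astype(int) for i in range(3)]
m=((H>100)&(H<130)&(S>120)&(V>80)).astype(np.uint8); k,l,st,c=cv2.connectedComponentsWithStats(m)
for i in range(1,k):
    if st[i,4]>20: print(st[i],wray(T,K,*c[i],.088).round(4))
```

```text
body top 1391 88.12
bar +y 385 38.1
bar -y 388 38.21
bar mid 717 38.18
stem 703 37.82
block cone 516 24.79
block groove 492 24.89
strip 411 20.04
desk 3127 0.1
[319  95  14  13 143] [0.5295 0.1924 0.088 ]
[478 325  31  34 698] [0.4623 0.4535 0.088 ]
```

View pics/w4.png

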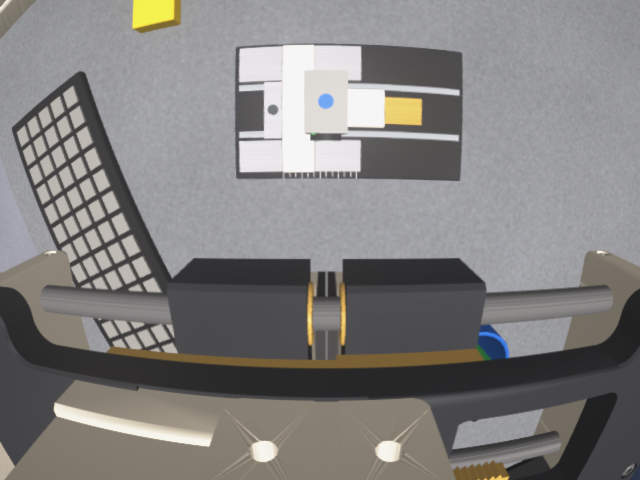

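Heights read 38.1 and 38.2 mm at the two bar ends (38 expected) and 37.8 mm at the stem. The dot at (326,101) is on target. The bar may still sit a few tenths high, so I'll press once more, 8 mm towards the plunger.

>>> move_arm(
  rows="0 0 0 0.05 -0.004 0 0;0 0 0 0.05 -0.004 0 0;0 0 0 0 0 0.03 0;0 0 0 0 0 0.04 0;0 0 0 0 0 0.04 0;0 0 0 0 0 0.015 0;0 0 0 0 0 0.003 0;0 0 0 0 0 0 0",
)

```text
t: 19.2
eef_pos: [0.5379, 0.1895, 0.1026]
ee_rot: [-3.14, 0.001, -1.965]
force: [-0.5, -0.0, 0.7]
width: 0.0004
gripper_force: 0.0
```

>>> move_arm(
  rows="0 0 0 0 0 0.001 0;0 0 0 0 0 0.001 0;0 0 0 0 0 0.001 0;0 0 0 0 0 0.001 0;0 0 0 0 0 0.0003 0;0 0 0 0 0 0 0",
)

```text
t: 19.95
eef_pos: [0.5372, 0.1892, 0.097]
ee_rot: [3.142, -0.0, -1.965]
force: [1.0, -0.1, -0.9]
width: 0.0002
gripper_force: 0.0
```

>>> move_arm(
  rows="0 0 0 0 0 0.0006 0;0 0 0 0 0 0.0006 0;0 0 0 0 0 0.0005 0;0 0 0 0 0 0 0;0 0 0 0 0 0 0",
)

```text
t: 20.58
eef_pos: [0.5374, 0.1892, 0.0962]
ee_rot: [-3.141, 0.0, -1.965]
force: [-2.7, -0.3, 6.8]
width: 0.0004
gripper_force: 3.8
```

>>> move_arm(
  rows="0 0 0 0 0 0.0003 0;0 0 0 0 0 0 0",
)

```text
t: 20.82
eef_pos: [0.5374, 0.1892, 0.0962]
ee_rot: [-3.141, 0.0, -1.965]
force: [-3.2, -1.8, 9.0]
width: 0.0004
gripper_force: 4.9
```

>>> move_arm(
  rows="0 0 0 0 0 0.0005 0;0 0 0 0 0 0.0003 0;0 0 0 0 0 0 0;0 0 0 0 0 0 0",
)

```text
t: 21.32
eef_pos: [0.5375, 0.1892, 0.0961]
ee_rot: [-3.141, 0.001, -1.965]
force: [-5.0, -2.3, 15.5]
width: 0.0011
gripper_force: 7.7
```

>>> move_arm(
  rows="0 0 0 0 0 -0.001 0;0 0 0 0 0 -0.002 0;0 0 0 0 0 -0.02 0;0 0 0 0 0 -0.04 0;0 0 0 0 0 -0.04 0;0 0 0 0.0 0 -0.03 0;0 0 0 -0.05 0.004 0 0;0 0 0 -0.05 0.004 0 0",
)

```text
t: 22.32
eef_pos: [0.5688, 0.2855, 0.2282]
ee_rot: [-3.141, 0.002, -1.966]
force: [1.0, -0.5, 0.2]
width: 0.0003
gripper_force: 0.0
```

>>> move_arm(
  rows="0 0 0 0 0 0 0;0 0 0 0 0 0 0;0 0 0 0 0 0 0",
)

```text
t: 22.7
eef_pos: [0.5681, 0.2838, 0.2273]
ee_rot: [3.142, -0.0, -1.966]
force: [0.1, 0.5, 0.2]
width: 0.0006
gripper_force: 0.0
```

Run:
```python
from h import *
im,P,T,K=cloud("wrist")
ex=np.array([np.cos(np.radians(-22.6)),np.sin(np.radians(-22.6))]); ey=np.array([-ex[1],ex[0]])
D=P[...,:2]*1000-np.array([529.5,192.3]); X=D@ex; Y=D@ey; Z=P[...,2]*1000
def h(n,x0,x1,y0,y1,lo,hi):
    m=(X>x0)&(X<x1)&(Y>y0)&(Y<y1)&(Z>lo)&(Z<hi); print(n,m.sum(),np.median(Z[m]).round(2))
h("body top",-12,12,-18,18,75,100)
h("bar +y",18,35,35,55,28,60); h("bar -y",18,35,-55,-35,28,60); h("stem",-50,-25,-12,12,28,60)
h("block",45,75,37,53,15,28.5); h("strip",-85,-60,-8,8,12,26)
m=(abs(X)<12)&(abs(Y)<18)&(Z>75); print("tilt deg",np.degrees(np.linalg.lstsq(np.c_[X[m],Y[m],X[m]*0+1],Z[m],rcond=None)[0][:2]))
```

```text
body top 1421 88.08
bar +y 416 37.97
bar -y 373 37.84
stem 714 37.85
block 515 24.74
strip 411 20.06
tilt deg [ 0.09762495 -0.108591  ]
```

Level and at home height: the bar ends read 38.0 and 37.8 mm, the stem 37.85 mm. Handing in.

```bash
python3 -c "
from station import arm
print(arm.job_done())"
```

```text
the job is handed in; nothing more can be done
None
```

The camera is seated on the dock with all three feet at home height (within about 0.2 mm), pressed down past the plunger with about 16 N and released; I touched nothing else on the desk and handed the job in at about 23 s.

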